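# Wind the souvenir music box and shut its lid

### The arm

A 6-joint arm with a two-finger parallel gripper is mounted at the origin on the work surface. World frame = base frame: x ahead of the robot, y to its left, z up, the work surface at z = 0. Lengths are in m, angles in rad, forces in N, time in s.
With the tool pointing down it reaches from about 0.375 to 0.975 m from the base axis. Payload 3.8 kg.
Tool frame: the origin (TCP) lies on the centre line of the jaws, within the pads' length; the fingertips stand 17 mm ahead of it and the grasp point (between the pads) lies 2 mm behind it (bot.tip_extent is the distance from the TCP to the fingertips, in m); z points along the fingers, y is the line along which they close (so a half turn about z gives the same grasp; the last joint's range is limited). The gripper opens to 85 mm and grips with 20 to 120 N. Pads are 22 mm wide; open, the fingers measure 114 mm over their backs; the gripper's body (76 mm by 85 mm) begins 54 mm behind the grasp point. The pads swing forward as they close: fully open they stand 13 mm farther back than shut.
Start: joints at [-1.154, 0.264, 1.604, -0, 1.274, -0.037], TCP at [0.296, -0.607, 0.224] pointing down, gripper open.
Joint ranges: [-2.63, 2.63], [-0.94, 2.18], [0.31, 2.57], [-1.31, 4.45], [0, 2.66], [-2.55, 2.55]. Speed limits (rad/s): [2.57, 2.57, 3.14, 3.14, 3.14, 3.14].

### API

Orientations are given as a rotation vector (axis times angle).
In Python, from workcell import readout, read_camera, finish_job, bot gives the robot as it stands.
- The arm moves only by the tool jog_arm, never from a script. Its argument "deltas" is one flat list of numbers, 7 for each row, row after row: the shift along the tool's x, y, z in m, then the turn, a rotation vector about the tool's x, y, z in degrees, then the gripper command: -1 is shut, 1 is fully open, values between are in proportion. A call has 1 to 8 rows; each row is the pose to reach, as a shift and turn from the pose commanded when the call began, along the tool's axes at that moment; what a row does not reach only later rows make up. A row lasts 1/10 s, in which the tool goes at most 50 mm and 8.59 degrees, less where a joint would pass 70% of its speed; a pose out of reach is approached as far as the arm can. A call with a gripper value outside its range is refused whole. The fingers move at their own pace and stop on an object; "squeeze" is the grip in N (left out, the last holds). Time passes only in rows, so rows that repeat a pose let the fingers close. It gives the time, the measured TCP pose, the force, the opening and the grip force at its end, in the units of the state.
- readout.read_state(): the state, without advancing time (a new reading comes with each control period).
- read_camera(name): name is "side" or "top" or "wrist"; returns a dict with "color" (420x560x3 uint8, blue, green, red), "fx", "fy", "cx", "cy" (pixels), "dist" ([k1, k2, p1, p2, k3] as OpenCV has them; the pictures are not rectified), "origin" and "attitude" of the camera in the world. Camera axes: x right, y down, z forward; pixel columns grow to the right and rows downward; lengths in m; the calibration is good to about 2 mm. A picture is of the moment at which its call begins. There is no depth.
- finish_job(): hands the job in; it is judged then, once.
The state is a dict: "time": time; "q": joint angles; "joint_vel": joint speeds; "joint_torque": joint torques, N m; "tool_pos": TCP position; "tcp_rot": TCP orientation; "wrist_force": force on the tool from outside, world axes, zero at the start; "torque": the same for the moment, N m; "width": opening from 0.0 (shut) to 1.0 (fully open); "grip_force": force on a finger pad.
Only numpy, scipy, OpenCV 4.12 (cv2) and the standard library are available. Lean on these libraries where they do the work, as an engineer would, in place of code of your own. Each camera call takes 0.05 s, during which the arm holds its last target. There are 200 camera calls.

### The job

Wind the key of the open music box clockwise, in as many part-turns as it takes, until it is fully wound against its stop with the red end of the key at the red dot. Only then lower the lid gently until it is fully shut. Leave the other things on the table where they are.

Things in the scene. Friction and masses are not known exactly. Their poses are not given: they have to be found in the camera images.
- case: dark wooden music box, 180 (x) x 230 (y) x 75 mm high, fixed to the table; origin at the centre of its underside, z up. Walls 8 mm; inside, a pale deck 30 mm above the table carries the key. Lid hinged along the +x rim. Brass comb and barrel, top 57 mm above the table, at y = -0.103 to -0.071. A red dot on the deck at x = -0.064, y = 0.03 marks fully wound.
- key_axis (a point): point on the key's upright turning axis, at case x = 0, y = 0.03, at mid-height of the wing, 48 mm above the table; fixed to the case, axes as the case
- key (a joint): winding angle (rad) of the key: 0 run down, grows as it is wound clockwise seen from above, 4.2 at its stop; starts at 0 to 1.0. Sprung and stiff (0.12 to 0.2 N m) but holds wherever it is left. In the case frame the red end points along the angle pi + 4.2 - value (counter-clockwise from case x): at the stop along case -x, to the red dot.
- key_red_end (a point): end of the red half of the key's wing, at mid-height; x points outwards along the wing. The wing is a flat upright brass plate 90 mm long (45 mm each side of the axis), 8 mm thick, 22 mm high (37 to 59 mm above the table), with a hub of 18 mm diameter; the last 26 mm at one end is red.
- lid (a joint): lid angle in rad: 0 shut, resting on the box's rim, grows as it opens to 1.85; starts open at 1.5 to 1.75. A friction hinge holds the lid at any angle; it takes about 3 to 5 N at the free edge to move it.
- lid_hinge (a point): middle of the lid's hinge axis, at case x = 0.09, y = 0, 75 mm above the table; the axis lies along case y. Its axes turn with the lid: -x runs along the lid to its free edge, z is the outward normal of the lid's outer face.
- lid_edge (a point): middle of the lid's free edge, on its outer face (topmost face when shut). The lid is a flat dark panel 180 mm from hinge to free edge, 230 mm wide, 10 mm thick, with a red panel and a pale flower on the outer face; it has no handle.
- ink_jar: bystander: closed round ink jar, 68 mm diameter, 75 mm high; origin under its centre
- mallet: bystander: wooden mallet lying flat, about 170 mm long, head 85 mm wide and 48 mm high at its +x end; origin on the table under the middle
- print_block: bystander: flat carved wooden printing block 130 x 90 x 22 mm; origin under its centre

How it is judged:
On the way, in this order (a step that is already met when the one before it is completed fails the run):
1. the key is wound to its stop (within 0.22 rad) while the lid is still open (above 0.9 rad) (value of joint key above 3.98 rad and value of joint lid above 0.9 rad), for 0.2 s.
2. the lid is shut (below 0.06 rad) (value of joint lid below 0.06 rad), for 0.2 s.
At the end, for the whole second after the job is handed in: The key is within 0.22 rad of its stop (above 3.98), the lid is shut to below 0.06 rad, and each bystander is within 30 mm of where it started (value of joint key above 3.98 rad and value of joint lid below 0.06 rad and distance of each of ink_jar, mallet, print_block from where it was at the start of the episode below 0.03 m); the robot touches nothing.
It fails at once if the lid is slammed: it closes faster than 1.2 rad/s while under 0.25 rad from shut (value of joint lid below 0.25 rad and velocity of joint lid below -1.2 rad/s).
It fails at once if the ink jar is moved by more than 30 mm or tipped over (distance of ink_jar from where it was at the start of the episode above 0.03 m or angle between ink_jar's own z axis and vertical above 0.5 rad).
It fails at once if the mallet is moved by more than 30 mm or tipped over (distance of mallet from where it was at the start of the episode above 0.03 m or angle between mallet's own z axis and vertical above 0.5 rad).
It fails at once if the print block is moved by more than 30 mm or tipped over (distance of print_block from where it was at the start of the episode above 0.03 m or angle between print_block's own z axis and vertical above 0.5 rad).
It also fails if it takes over 64 s, if anything falls off the work surface, if the arm or the gripper's body presses on something with over 40 N, if the wrist force passes 120 N, or if a joint passes its speed limit or range.

## Working session

There is one attempt and no reset: what is moved stays moved. The work goes in short steps, Python scripts to look and compute and a tool call to move; the robot and the scene stay as the last step left them, time stands still between calls to the robot, and variables do not carry over. Pictures are saved under pics/ and viewed, at most 10 in all, crops included, and the job is handed in when it is done.

Besides the shell and the picture viewer there is one more tool, called after "Call:" as name(argument=value, ...) on one line, values as JSON. jog_arm: Moves the arm, as the interface text tells. Its arguments: {"type":"object","properties":{"deltas":{"type":"array"},"squeeze":{"type":"number"}},"required":["deltas"]}

```bash
ls; mkdir -p pics; cat > h.py <<'E'
import numpy as np, cv2
from scipy.spatial.transform import Rotation as R
from workcell import readout, read_camera, finish_job, bot
def att(c):
    a=np.array(c["attitude"],float)
    return a if a.shape==(3,3) else R.from_rotvec(a).as_matrix()
def K(c): return np.array([[c["fx"],0,c["cx"]],[0,c["fy"],c["cy"]],[0,0,1.]])
def cast(c,uv,z):
    p=cv2.undistortPoints(np.array(uv,float).reshape(-1,1,2),K(c),np.array(c["dist"],float)).reshape(-1,2)
    d=np.c_[p,np.ones(len(p))]@att(c).T; o=np.array(c["origin"])
    return o+d*((z-o[2])/d[:,2])[:,None]
def proj(c,P):
    Rm=att(c); r=cv2.Rodrigues(Rm.T)[0]
    return cv2.projectPoints(np.array(P,float).reshape(-1,3),r,-Rm.T@np.array(c["origin"]),K(c),np.array(c["dist"],float))[0].reshape(-1,2)
E
python3 - <<'E'
from h import *
for n in("top","side"):
    c=read_camera(n); cv2.imwrite(f"pics/{n}0.png",c["color"]); print(n,c["origin"],c["attitude"],c["fx"])
print(readout.read_state())
E
```

```text
pics
top [ 0.44020517 -0.03264351  1.29264598] [-2.18684232  2.13555671 -0.09292772] 524.6364937408772
side [0.23941972 0.92811453 0.64840808] [-0.42962385  2.54037819 -1.48594471] 409.3103359069634
{'time': 0.1, 'q': array([-1.15393022e+00,  2.64675654e-01,  1.60525367e+00, -2.15258636e-05,
        1.27371899e+00, -3.68987887e-02]), 'joint_vel': array([-1.47897478e-03, -1.32719940e-03, -1.91661691e-03,  9.33869364e-04,
       -8.29012968e-05,  1.57916367e-03]), 'joint_torque': array([ 5.68583127e-04, -5.16707325e+01, -3.68589306e+01, -5.54913743e-05,
        6.31052055e-03, -1.64654944e-05]), 'tool_pos': array([ 0.2956017 , -0.60606623,  0.22327924]), 'tcp_rot': array([-3.05911571e+00, -7.06229335e-01,  6.41106177e-04]), 'wrist_force': array([ 1.11639504, -0.41484547,  0.1351989 ]), 'torque': array([ 0.00341335,  0.05146588, -0.01273218]), 'grip_force': 0.0, 'width': 0.994829300431889}
```

View pics/top0.png

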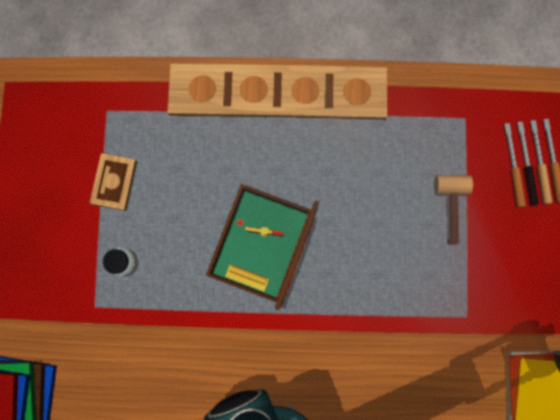

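View pics/side0.png

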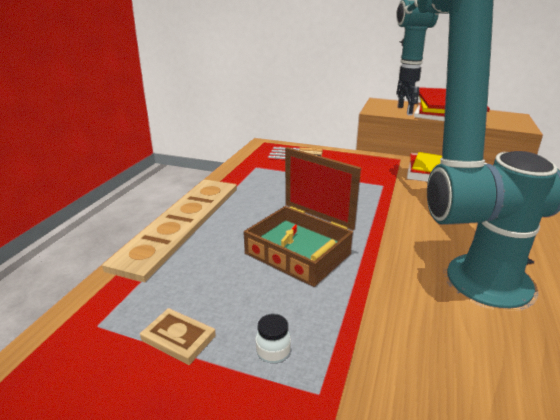

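The top view shows the case at about (262,243), with the lid on its right (world -y). The key hub is at (264,231), its red end at (281,234) and the dot at (239,223). The side view confirms the lid is nearly upright. The bystanders are well clear.

```bash
python3 - <<'E'
from h import *
c=read_camera("top"); im=c["color"].astype(int); b,g,r=im[...,0],im[...,1],im[...,2]
roi=np.zeros(b.shape,bool); roi[180:310,200:320]=1
red=((r>120)&(g<70)&(b<70)&roi).astype(np.uint8)
n,l,s,ce=cv2.connectedComponentsWithStats(red)
for i in range(1,n): print("red",s[i],ce[i])
yel=((r>150)&(g>110)&(b<130)&roi).astype(np.uint8)
n,l,s,ce2=cv2.connectedComponentsWithStats(yel)
for i in range(1,n):
    if s[i][4]>8: print("yel",s[i],ce2[i])
print("corners z75",cast(c,[(241,185),(207,274),(278,301)],.075).round(3))
print("img center",cast(c,[(264,231.5)],.059).round(4), "dot",cast(c,[(239.5,223)],.03).round(4))
cr=im[178:312,198:328].astype(np.uint8); cv2.imwrite("pics/crop.png",cv2.resize(cr,None,fx=4.4,fy=4.4,interpolation=cv2.INTER_CUBIC))
E
```

```text
red [238 221   4   4  14] [239.5        222.28571429]
red [272 231  11   4  30] [277.23333333 232.83333333]
yel [246 227  26   8 102] [259.89215686 230.12745098]
yel [226 265  42  26 517] [246.51837524 277.6615087 ]
corners z75 [[0.63  0.096 0.075]
 [0.42  0.169 0.075]
 [0.362 0.002 0.075]]
img center [[0.5227 0.0401 0.059 ]] dot [[0.5438 0.1017 0.03  ]]
```

View pics/crop.png

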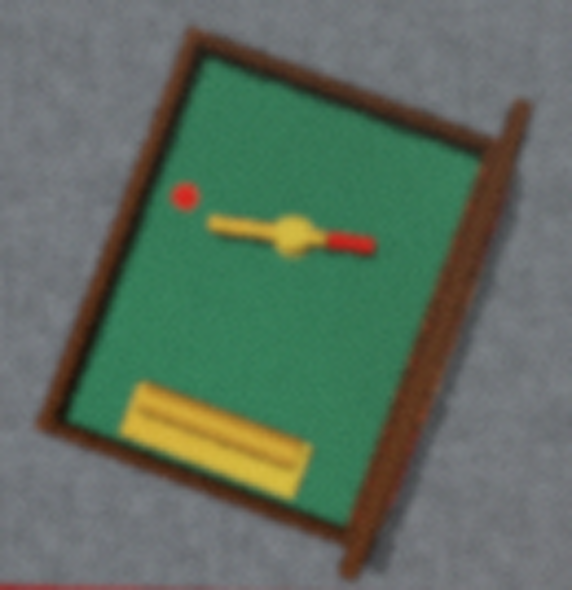

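The crop shows the wing ends at crop (208,222) and (375,246), the hub at (293,236), and the rim slope at about 21°. That puts the key at about 0.83 rad.

```bash
cat >> h.py <<'E'
def goto(p,yaw):   # shift in current tool axes and turn about tool z (deg) to reach world p, tool x yaw (deg), pointing down
    s=readout.read_state(); M=R.from_rotvec(s["tcp_rot"])
    T=R.from_euler("z",yaw,degrees=True)*R.from_euler("x",180,degrees=True)
    return M.inv().apply(np.array(p)-s["tool_pos"]).round(4),(M.inv()*T).as_rotvec(degrees=True).round(1)
E
python3 - <<'E'
from h import *
c=read_camera("top")
px=lambda q:[(198+(x+.5)/4.4-.5,178+(y+.5)/4.4-.5) for x,y in q]
A=cast(c,px([(293,236)]),.059)[0]; D=cast(c,px([(186,197)]),.03)[0]
W=cast(c,px([(208,222),(375,246)]),.059); C=cast(c,px([(193,30),(40,427),(497,147),(350,535)]),.075)
an=lambda v:np.degrees(np.arctan2(v[1],v[0]))
print(A,D,"casex from dot",an(A-D),"from edges",an(C[2]-C[0]),an(C[0]-C[1])-90,an(C[3]-C[1]))
print("wing red dir",an(W[1]-W[0]),np.linalg.norm(W[1]-W[0]),W.mean(0))
print(np.linalg.norm(A-D),np.linalg.norm(C[1]-C[0]))
u=(W[0]-W[1]);u/=np.linalg.norm(u); y=an(u)
print(goto(A+u*.026-[0,0,A[2]-.33],y),y)
E
```

```text
[0.52331603 0.03961619 0.059     ] [0.54534995 0.10085159 0.03      ] casex from dot -109.78990919952182 from edges -109.89109673417974 -109.1500852283381 -107.47782022433283
wing red dir -96.82078157525861 0.09060295497891258 [0.52437228 0.0405187  0.059     ]
0.07124793169963016 0.22557234832703588
(array([ 0.5018, -0.5027, -0.1056]), array([ -0.1,  -0. , -57.2])) 83.1792184247414
```

Call:
jog_arm(deltas=[0.0,0.0,-0.05,0,0,0,1,0.02,-0.02,-0.1,0,0,0,1,0.05,-0.05,-0.106,0,0,-8,1,0.085,-0.085,-0.106,0,0,-16,1,0.12,-0.12,-0.106,0,0,-24,1,0.155,-0.155,-0.106,0,0,-32,1,0.19,-0.19,-0.106,0,0,-40,1,0.225,-0.225,-0.106,0,0,-48,1])

```text
time: 1.0
tool_pos: [0.3996, -0.3039, 0.3304]
tcp_rot: [2.504, 1.897, 0.0]
wrist_force: [1.5, -0.4, -0.5]
width: 0.997
grip_force: 0.0
```

```bash
python3 - <<'E'
from h import *
u=np.array([np.cos(np.radians(83.2)),np.sin(np.radians(83.2)),0])
print(goto(np.array([.5236,.0398,.33])+u*.026,83.2), readout.read_state()["tool_pos"])
E
```

```text
(array([0.3901, 0.0224, 0.0004]), array([ 0. , -0. , -8.9])) [ 0.3995934  -0.3038533   0.33039395]
```

Call:
jog_arm(deltas=[0.048,0.003,0,0,0,-3,0,0.096,0.006,0,0,0,-6,0,0.144,0.009,0,0,0,-9,0,0.192,0.012,0,0,0,-9,0,0.24,0.015,0,0,0,-9,0,0.288,0.017,0,0,0,-9,0,0.336,0.02,0,0,0,-9,0,0.37,0.0224,0,0,0,-9,0])

```text
time: 1.8
tool_pos: [0.5233, 0.0466, 0.3304]
tcp_rot: [-2.351, -2.084, -0.001]
wrist_force: [0.1, -0.2, -0.1]
width: 0.506
grip_force: 0.0
```

Call:
jog_arm(deltas=[0.02,0,0.0,0,0,0,0,0.02,0,0.04,0,0,0,0,0.02,0,0.08,0,0,0,0,0.02,0,0.12,0,0,0,0,0.02,0,0.15,0,0,0,0,0.02,0,0.15,0,0,0,0])

```text
time: 2.4
tool_pos: [0.521, 0.0633, 0.1749]
tcp_rot: [-2.348, -2.078, 0.013]
wrist_force: [-0.5, -0.3, -0.4]
width: 0.501
grip_force: 0.0
```

```bash
python3 - <<'E'
from h import *
c=read_camera("wrist"); cv2.imwrite("pics/w1.png",c["color"])
s=readout.read_state(); print(s["tool_pos"],s["width"],s["q"])
print("pred axis,yellow end,red end,dot px",proj(c,[[.5236,.0398,.059],[.529,.0845,.059],[.5183,-.0049,.059],[.5453,.1008,.03]]).round(0))
E
```

```text
[0.52324009 0.06339865 0.17807878] 0.5014949426634042 [7.33133840e-02 2.27786253e-02 1.96597030e+00 6.78289637e-06
 1.15870443e+00 1.95416067e-01]
pred axis,yellow end,red end,dot px [[289. 226.]
 [289. 172.]
 [288. 276.]
 [306. 143.]]
```

View pics/w1.png

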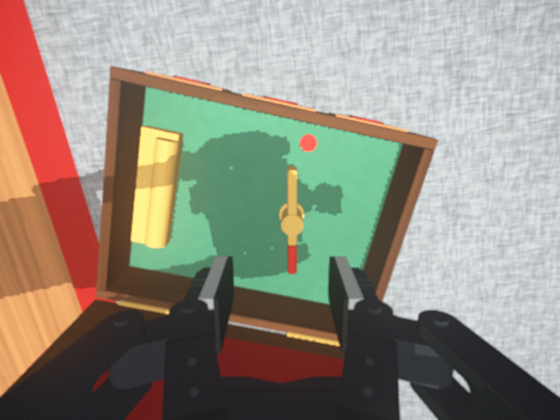

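The wrist view shows the wing upright in the image from (292,168) to (292,273), with the hub top at (292,223) and the dot at (308,143). The predictions are about 3 px off.

```bash
python3 - <<'E'
from h import *
c=read_camera("wrist")
W=cast(c,[(292,168),(292,273)],.059); D=cast(c,[(308.5,143)],.03)
C=cast(c,[(113,68),(436,141)],.075)
an=lambda v:np.degrees(np.arctan2(v[1],v[0]))
print(W,W.mean(0),an(W[0]-W[1]),D,an(C[0]-C[1])-0,np.linalg.norm(C[0]-C[1]))
s=readout.read_state(); M=R.from_rotvec(s["tcp_rot"]); print(s["tool_pos"],an(M.apply([1,0,0])), M.apply([0,0,1]))
A=np.array([.5225,.039,.054]); y=83.0;u=np.array([np.cos(np.radians(y)),np.sin(np.radians(y)),0])
print(goto(A+.026*u,y))
E
```

```text
[[ 0.53441718  0.08664722  0.059     ]
 [ 0.52427068 -0.00406727  0.059     ]] [0.52934393 0.04128997 0.059     ] 83.617940036444 [[0.55077952 0.10063125 0.03      ]] 160.87478180145317 0.2288411806556576
[0.52523348 0.0635175  0.18052614] 83.00111958831408 [-1.07299348e-03 -5.77718877e-05 -9.99999423e-01]
(array([0.0014, 0.0004, 0.1265]), array([-0.1,  0. ,  0. ]))
```

```bash
python3 - <<'E'
from h import *
for n,roi0 in(("wrist",(150,290,265,325)),("top",(218,245,240,290))):
    c=read_camera(n); im=c["color"].astype(int); b,g,r=im[...,0],im[...,1],im[...,2]
    m=((r>110)&(r>g+25)&(b<110)); k=np.zeros_like(m); k[roi0[0]:roi0[1],roi0[2]:roi0[3]]=1
    red=(m&k&(g<70)).astype(np.uint8)
    n_,l,s,ce=cv2.connectedComponentsWithStats(red)
    for i in range(1,n_):
        if s[i][4]>10: print(n,"red",s[i],cast(c,[ce[i]],.03)[0].round(4),cast(c,[ce[i]],.059)[0].round(4))
    n_,l,s,ce=cv2.connectedComponentsWithStats((m&k&(g>=70)).astype(np.uint8))
    for i in range(1,n_):
        if s[i][4]>20: print(n,"yel",s[i],cast(c,[ce[i]],.059)[0].round(4))
print(readout.read_state()["tool_pos"])
cv2.imwrite("pics/w2.png",read_camera("wrist")["color"][130:300,230:360])
E
```

```text
wrist red [282 246   7  24 118] [ 0.5214 -0.0048  0.03  ] [0.5227 0.0091 0.059 ]
wrist yel [ 274  168   23  104 1039] [0.527  0.0485 0.059 ]
wrist yel [284 248   4  13  27] [0.5234 0.0142 0.059 ]
top red [273 232   9   3  19] [0.5225 0.01   0.03  ] [0.5207 0.009  0.059 ]
[0.52715359 0.06363311 0.18294514]
```

```bash
python3 - <<'E'
from h import *
A=np.array([.5255,.0405,.12]); y=83.2;u=np.array([np.cos(np.radians(y)),np.sin(np.radians(y)),0])
for i in range(3):
    read_camera("wrist"); print(readout.read_state()["tool_pos"],goto(A+.026*u,y))
E
```

```text
[0.5272897  0.06364956 0.18316987] (array([0.0027, 0.0007, 0.0632]), array([ 0.3, -0.1, -0.2]))
[0.52704302 0.06360054 0.18287997] (array([0.0028, 0.0009, 0.0629]), array([ 0.2, -0. , -0.2]))
[0.52676673 0.06358535 0.18253593] (array([0.0029, 0.0013, 0.0625]), array([ 0.2, -0. , -0.2]))
```

Call:
jog_arm(deltas=[0.001,0,0.02,0,0,0,0,0.003,0.001,0.04,0,0,0,0,0.003,0.001,0.062,0,0,0,0,0.003,0.001,0.08,0,0,0,0,0.003,0.001,0.09,0,0,0,0,0.003,0.001,0.095,0,0,0,0,0.003,0.001,0.095,0,0,0,0,0.003,0.001,0.095,0,0,0,0])

```text
time: 3.6
tool_pos: [0.5277, 0.0664, 0.0865]
tcp_rot: [2.352, 2.081, 0.002]
wrist_force: [0.7, 0.1, 0.4]
width: 0.498
grip_force: 0.0
```

```bash
python3 - <<'E'
from h import *
A=np.array([.5255,.0405,.054]); y=83.2;u=np.array([np.cos(np.radians(y)),np.sin(np.radians(y)),0])
c=read_camera("wrist"); print(readout.read_state()["tool_pos"],goto(A+.026*u,y))
cv2.imwrite("pics/w3.png",c["color"])
E
```

```text
[0.52778466 0.06645891 0.08664741] (array([-0.0001,  0.0007,  0.0326]), array([ 0.1, -0. , -0.2]))
```

View pics/w3.png

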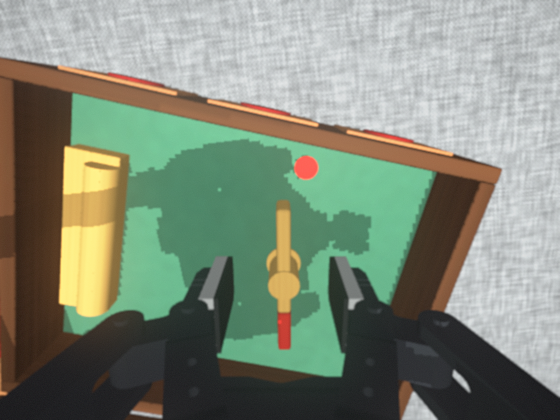

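The wing sits midway between the pads (column 284, against pads at 232 and 332). Next I descend and grip.

Call:
jog_arm(deltas=[0,0.0,0.015,0,0,0,0,0,0.0,0.031,0,0,0,0,0,0,0.031,0,0,0,-0.5,0,0.0,0.031,0,0,0,-1,0,0,0.031,0,0,0,-1,0,0,0.031,0,0,0,-1,0,0,0.031,0,0,0,-1], squeeze=50)

```text
time: 4.35
tool_pos: [0.5274, 0.0664, 0.0552]
tcp_rot: [2.352, 2.081, 0.002]
wrist_force: [-0.3, -0.3, -0.5]
width: 0.003
grip_force: 0.0
```

```bash
python3 - <<'E'
from h import *
s=readout.read_state(); print(s["tool_pos"],s["q"][5],s["wrist_force"],s["width"],s["grip_force"])
M=R.from_rotvec(s["tcp_rot"]); x=M.apply([1,0,0]); print("yaw",np.degrees(np.arctan2(x[1],x[0])))
c=-M.inv().apply(s["tool_pos"]-np.array([.5255,.0405,s["tool_pos"][2]])); c[2]=0; print("c",c)
c=np.array([-.026,0,0])
for t in range(7,64,8): print(t, (c-R.from_euler("z",t,degrees=True).apply(c)).round(4))
E
```

```text
[0.52742166 0.06642014 0.05517346] 0.2006026970391217 [-0.30732267 -0.25502212 -0.54789839] 0.0025641041910074366 0.0
yaw 82.999404286903
c [-0.02596112  0.00125181  0.        ]
7 [-0.0002  0.0032  0.    ]
15 [-0.0009  0.0067  0.    ]
23 [-0.0021  0.0102  0.    ]
31 [-0.0037  0.0134  0.    ]
39 [-0.0058  0.0164  0.    ]
47 [-0.0083  0.019   0.    ]
55 [-0.0111  0.0213  0.    ]
63 [-0.0142  0.0232  0.    ]
```

```bash
python3 - <<'E'
from h import *
a=read_camera("wrist")["color"]; b=read_camera("side")["color"][195:285,230:370]
b=cv2.resize(b,(560,360),interpolation=cv2.INTER_CUBIC)
cv2.imwrite("pics/w4.png",np.vstack([a[180:,:],b]))
print(bot.tip_extent)
E
```

```text
0.017
```

View pics/w4.png

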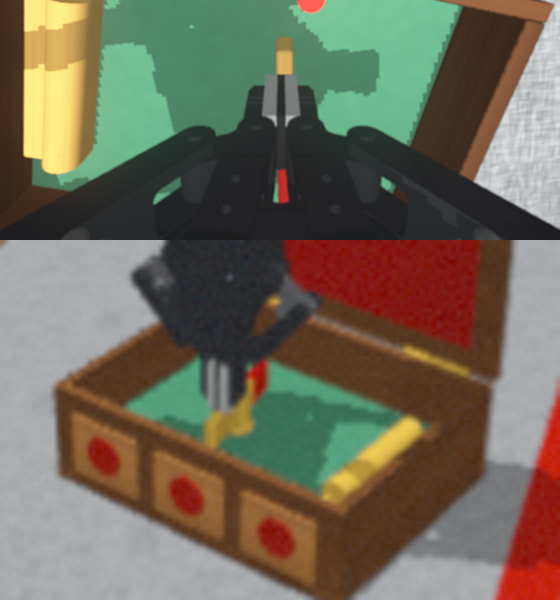

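```bash
python3 - <<'E'
from h import *
c=read_camera("side")
f=lambda P:((proj(c,P)-[230,195])*4+[0,240]).round(0)
print("tip38",f([[.5274,.0664,.038]]),"tip60",f([[.5274,.0664,.06]]))
u=np.array([np.cos(np.radians(83.2)),np.sin(np.radians(83.2)),0])
A=np.array([.5255,.0405,0])
print("yellow end top/bot",f([A+.045*u+[0,0,.059],A+.045*u+[0,0,.037]]),"hub",f([A+[0,0,.059]]))
print("dot",f([[.547,.1005,.03]]))
s=readout.read_state();print(s["width"],s["grip_force"],s["time"],s["tool_pos"])
E
```

```text
tip38 [[221. 435.]] tip60 [[221. 407.]]
yellow end top/bot [[207. 423.]
 [207. 450.]] hub [[236. 389.]]
dot [[176. 467.]]
-0.0029931326417053515 0.0 4.5 [0.52707146 0.06643715 0.05484655]
```

```bash
python3 - <<'E'
from h import *
c=read_camera("wrist"); s=readout.read_state(); M=R.from_rotvec(s["tcp_rot"])
for z in(.017,.007,-.003,-.013): print(z,[ (proj(c,[s["tool_pos"]+M.apply([x,0,z])])[0]-[0,180]).round(0) for x in(.011,-.011)])
print(np.array(c["origin"])-s["tool_pos"])
im=c["color"]; cv2.imwrite("pics/w5.png",cv2.resize(im[200:400,200:370],None,fx=3.4,fy=3,interpolation=cv2.INTER_CUBIC))
E
```

```text
0.017 [array([280.,  52.]), array([280.,  90.])]
0.007 [array([280.,  59.]), array([280., 100.])]
-0.003 [array([280.,  68.]), array([280., 110.])]
-0.013 [array([280.,  77.]), array([280., 122.])]
[0.00920965 0.07525383 0.1496507 ]
```

View pics/w5.png

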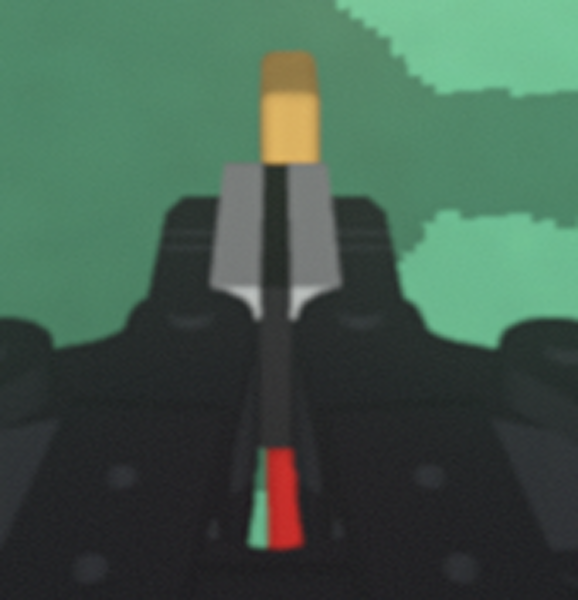

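The close look shows the pads shut above the wing, with the tips roughly 60 mm up, so they closed on nothing. I'll reopen, go lower in small steps and watch the force.

Call:
jog_arm(deltas=[0,0,0,0,0,0,-0.3,0,0,0,0,0,0,-0.3,0,0,0.003,0,0,0,-0.3,0,0,0.006,0,0,0,-0.3,0,0,0.009,0,0,0,-0.3,0,0,0.012,0,0,0,-0.3,0,0,0.012,0,0,0,-0.3], squeeze=50)

```text
time: 5.25
tool_pos: [0.5262, 0.0664, 0.0417]
tcp_rot: [-2.352, -2.081, 0.002]
wrist_force: [0.7, -0.1, 0.1]
width: 0.351
grip_force: 0.0
```

Call:
jog_arm(deltas=[0,0,0,0,0,0,-1,0,0,0,0,0,0,-1,0,0,0,0,0,0,-1,0,0,0,0,0,0,-1])

```text
time: 5.65
tool_pos: [0.5288, 0.0663, 0.0428]
tcp_rot: [2.35, 2.081, 0.005]
wrist_force: [4.8, -0.1, -5.7]
width: 0.073
grip_force: 50.4
```

Now it grips. I wind about the axis, clockwise being a positive turn about tool z.

Call:
jog_arm(deltas=[-0.0002,0.0032,0,0,0,7,-1,-0.0009,0.0067,0,0,0,15,-1,-0.0021,0.0102,0,0,0,23,-1,-0.0037,0.0134,0,0,0,31,-1,-0.0058,0.0164,0,0,0,39,-1,-0.0083,0.019,0,0,0,47,-1,-0.0111,0.0213,0,0,0,55,-1,-0.0142,0.0232,0,0,0,63,-1], squeeze=70)

```text
time: 6.45
tool_pos: [0.5506, 0.0497, 0.0428]
tcp_rot: [3.095, 0.537, 0.008]
wrist_force: [5.4, 1.9, -5.1]
width: 0.063
grip_force: 72.2
```

Call:
jog_arm(deltas=[-0.0002,0.0032,0,0,0,7,-1,-0.0009,0.0067,0,0,0,15,-1,-0.0021,0.0102,0,0,0,23,-1,-0.0037,0.0134,0,0,0,31,-1,-0.0058,0.0164,0,0,0,39,-1,-0.0083,0.019,0,0,0,47,-1,-0.0083,0.019,0,0,0,47,-1,-0.0083,0.019,0,0,0,47,-1])

```text
time: 7.25
tool_pos: [0.5495, 0.0287, 0.0429]
tcp_rot: [-3.053, 0.734, -0.009]
wrist_force: [6.8, 0.0, -6.4]
width: 0.066
grip_force: 72.2
```

```bash
cat >> h.py <<'E'
def key(n="top",r=(200,265,225,300)):
    c=read_camera(n); im=c["color"].astype(int); b,g,rr=im[...,0],im[...,1],im[...,2]
    m=np.zeros(b.shape,np.uint8); m[r[0]:r[1],r[2]:r[3]]=((rr>110)&(g<70)&(b<70))[r[0]:r[1],r[2]:r[3]]
    k,l,s,ce=cv2.connectedComponentsWithStats(m)
    for i in range(1,k):
        if s[i][4]>5: P=cast(c,[ce[i]],.059)[0]; d=P[:2]-[.5245,.041]; print(n,s[i],P.round(4),"dir",np.degrees(np.arctan2(d[1],d[0])).round(1),"r",np.hypot(*d).round(4))
    return c
def st():
    s=readout.read_state(); M=R.from_rotvec(s["tcp_rot"]); x=M.apply([1,0,0]); print(s["time"],s["tool_pos"].round(4),"yaw",np.degrees(np.arctan2(x[1],x[0])).round(1),"z",M.apply([0,0,1]).round(3),"F",s["wrist_force"].round(1),"w",round(s["width"],3),"q6",s["q"][5].round(2))
E
python3 -c "
from h import *
c=key(); st(); a=read_camera('wrist')['color']
cv2.imwrite('pics/w6.png',np.hstack([cv2.resize(c['color'][190:300,205:325],(400,366)),cv2.resize(a,(400,366))]))"
```

```text
top [255 238   6   9  20] [0.4968 0.0549 0.059 ] dir 153.4 r 0.031
7.3 [0.5495 0.0287 0.0428] yaw -27.0 z [ 0.006  0.    -1.   ] F [ 7.   0.1 -6.3] w 0.061 q6 2.05
```

View pics/w6.png

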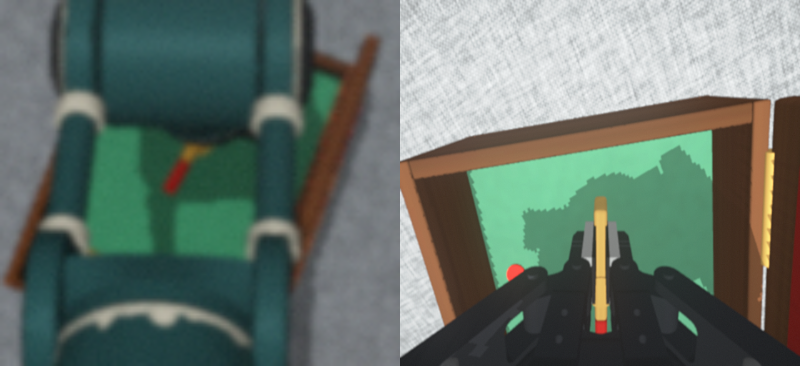

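The key followed: red end at 153° in world axes, as commanded. I let go, lift, turn the tool back by 180° and take the red half.

Call:
jog_arm(deltas=[0,0,0,0,0,0,-0.2,0,0,0,0,0,0,-0.2,0,0,-0.03,0,0,0,-0.2,0,0,-0.07,0,0,0,-0.2,-0.02,0,-0.08,0,0,-8,-0.2,-0.04,0,-0.08,0,0,-16,-0.2,-0.052,0,-0.08,0,0,-24,-0.2,-0.052,0,-0.08,0,0,-32,-0.2])

```text
time: 8.15
tool_pos: [0.4985, 0.053, 0.1226]
tcp_rot: [-3.138, -0.147, 0.002]
wrist_force: [0.2, -0.0, -0.1]
width: 0.403
grip_force: 0.0
```

Call:
jog_arm(deltas=[0,0,0,0,0,-8,-0.2,0,0,0,0,0,-16,-0.2,0,0,0,0,0,-24,-0.2,0,0,0,0,0,-32,-0.2,0,0,0,0,0,-40,-0.2,0,0,0,0,0,-48,-0.2,0,0,0,0,0,-56,-0.2,0,0,0,0,0,-64,-0.2])

```text
time: 8.95
tool_pos: [0.5001, 0.0524, 0.1226]
tcp_rot: [-2.584, -1.787, 0.001]
wrist_force: [0.5, -0.6, -0.2]
width: 0.397
grip_force: 0.0
```

Call:
jog_arm(deltas=[0,0,0,0,0,-8,-0.2,0,0,0,0,0,-16,-0.2,0,0,0,0,0,-24,-0.2,0,0,0,0,0,-32,-0.2,0,0,0,0,0,-40,-0.2,0,0,0,0,0,-48,-0.2,0,0,0,0,0,-56,-0.2,0,0,0,0,0,-64,-0.2])

```text
time: 9.75
tool_pos: [0.5, 0.0524, 0.1226]
tcp_rot: [-1.244, -2.884, 0.0]
wrist_force: [-0.3, 0.2, -0.0]
width: 0.406
grip_force: 0.0
```

```bash
python3 - <<'E'
from h import *
y=153.2;u=np.array([np.cos(np.radians(y)),np.sin(np.radians(y)),0])
st(); print(goto(np.array([.526,.0405,.042])+.026*u,y))
E
```

```text
9.75 [0.5    0.0524 0.1226] yaw 133.3 z [-0.001 -0.    -1.   ] F [-0.3  0.2 -0. ] w 0.406 q6 -0.7
(array([-0.002 ,  0.0019,  0.0806]), array([ -0. ,  -0. , -19.9]))
```

Call:
jog_arm(deltas=[-0.001,0.001,0,0,0,-8,-0.2,-0.002,0.002,0.0,0,0,-16,-0.2,-0.002,0.002,0.015,0,0,-20,-0.2,-0.002,0.002,0.03,0,0,-20,-0.2,-0.002,0.002,0.03,0,0,-20,-0.2])

```text
time: 10.25
tool_pos: [0.501, 0.0522, 0.0905]
tcp_rot: [-0.732, -3.05, 0.002]
wrist_force: [0.0, 0.3, -0.6]
width: 0.399
grip_force: 0.0
```

```bash
python3 - <<'E'
from h import *
y=153.2;u=np.array([np.cos(np.radians(y)),np.sin(np.radians(y)),0])
c=key("wrist",(150,330,230,330)); st(); print(goto(np.array([.526,.0405,.042])+.026*u,y))
E
```

```text
wrist [277 202  12  34 157] [0.486  0.0607 0.059 ] dir 152.9 r 0.0432
wrist [287 223   2  12  13] [0.4964 0.0591 0.059 ] dir 147.2 r 0.0334
10.3 [0.5019 0.0522 0.0916] yaw 153.0 z [-0.003 -0.    -1.   ] F [0.3 0.7 0.6] w 0.398 q6 -1.05
(array([-0.001 ,  0.0005,  0.0496]), array([-0.1, -0.2, -0.2]))
```

Call:
jog_arm(deltas=[0,0,0.02,0,0,0,-0.2,0,0,0.04,0,0,0,-0.2,0,0,0.051,0,0,0,-0.2,0,0,0.051,0,0,0,-0.4,0,0,0.051,0,0,0,-1,0,0,0.051,0,0,0,-1,0,0,0.051,0,0,0,-1,0,0,0.051,0,0,0,-1], squeeze=70)

```text
time: 11.1
tool_pos: [0.5038, 0.0521, 0.0425]
tcp_rot: [0.733, 3.054, -0.0]
wrist_force: [-2.8, -2.3, 4.6]
width: 0.065
grip_force: 70.2
```

Call:
jog_arm(deltas=[-0.0002,0.0032,0,0,0,7,-1,-0.0009,0.0067,0,0,0,15,-1,-0.0021,0.0102,0,0,0,23,-1,-0.0037,0.0134,0,0,0,31,-1,-0.0058,0.0164,0,0,0,39,-1,-0.0083,0.019,0,0,0,47,-1,-0.0111,0.0213,0,0,0,55,-1,-0.0142,0.0232,0,0,0,63,-1])

```text
time: 11.9
tool_pos: [0.5264, 0.0658, 0.0424]
tcp_rot: [2.226, 2.216, -0.002]
wrist_force: [-4.4, -4.6, 7.6]
width: 0.065
grip_force: 70.6
```

Call:
jog_arm(deltas=[-0.0002,0.0032,0,0,0,7,-1,-0.0006,0.0054,0,0,0,12,-1,-0.0011,0.0076,0,0,0,17,-1,-0.0011,0.0076,0,0,0,17,-1])

```text
time: 12.3
tool_pos: [0.5339, 0.0646, 0.0424]
tcp_rot: [2.526, 1.867, -0.002]
wrist_force: [-4.0, -4.4, 7.6]
width: 0.068
grip_force: 70.6
```

Call:
jog_arm(deltas=[0,0.0009,0,0,0,2,-1,0,0.0018,0,0,0,4,-1,0,0.0018,0,0,0,4,-1,0,0.0018,0,0,0,4,-1])

```text
time: 12.7
tool_pos: [0.5348, 0.0643, 0.0424]
tcp_rot: [-2.587, -1.782, 0.004]
wrist_force: [-6.0, -3.1, 8.2]
width: 0.062
grip_force: 71.0
```

```bash
python3 - <<'E'
from h import *
c=key(r=(195,265,225,300)); st(); print(readout.read_state()["torque"])
E
```

```text
12.75 [0.5348 0.0643 0.0424] yaw 69.1 z [-0.002 -0.001 -1.   ] F [-6.  -3.2  8.2] w 0.069 q6 0.44
[-0.58141701  1.07407987  0.47147594]
```

The tool has stalled at yaw 69°, which is the stop. I release, lift clear and check the key.

Call:
jog_arm(deltas=[0,0,0,0,0,0,-0.2,0,0,0,0,0,0,-0.2,0,0,-0.03,0,0,0,-0.2,0,0,-0.08,0,0,0,-0.2,0,0,-0.13,0,0,0,-0.2,0,0,-0.18,0,0,0,-0.4,0,0,-0.23,0,0,0,-1,0,0,-0.28,0,0,0,-1])

```text
time: 13.55
tool_pos: [0.5359, 0.0652, 0.3239]
tcp_rot: [2.589, 1.779, 0.003]
wrist_force: [0.9, 0.3, 0.1]
width: 0.003
grip_force: 0.0
```

```bash
python3 - <<'E'
from h import *
c=read_camera("wrist"); st(); 
im=c["color"].astype(int); m=((im[...,2]>110)&(im[...,1]<70)&(im[...,0]<70)).astype(np.uint8)
k,l,s,ce=cv2.connectedComponentsWithStats(m)
for i in range(1,k):
    if s[i][4]>15: print(s[i],ce[i].round(0),cast(c,[ce[i]],.059)[0].round(3))
print("axis px, expected red ctr, dot",proj(c,[[.526,.0405,.059],[.526+.0107,.0405+.0302,.059],[.547,.1005,.03]]).round(0))
A=np.array([.526,.0405,0]);e=np.array([-.334,-.943,0]);f=np.array([.943,-.334,0]);O=A-.03*f
print(goto(O+.175*e+[0,0,.33],70.5))
side=read_camera("side")["color"]
cv2.imwrite("pics/s7.png",np.hstack([cv2.resize(c["color"],(400,300)),cv2.resize(side[120:300,220:400],(300,300))]))
E
```

```text
13.6 [0.5401 0.0655 0.3345] yaw 69.0 z [ 0.017  0.002 -1.   ] F [ 2.9 -0.6  5.9] w -0.001 q6 0.44
[   0    0   85  143 3438] [43. 54.] [0.339 0.27  0.059]
[278 160   4  10  24] [280. 166.] [0.535 0.065 0.059]
[ 98 171   8   8  17] [101. 175.] [0.33  0.132 0.059]
[ 102  182   70  101 2123] [140. 232.] [0.34  0.05  0.059]
[543 292  17  86 763] [554. 322.] [ 0.807 -0.271  0.059]
[537 391  23  18 225] [552. 398.] [ 0.784 -0.401  0.059]
axis px, expected red ctr, dot [[280. 187.]
 [279. 161.]
 [279. 132.]]
(array([-0.2042, -0.0297,  0.0025]), array([ 0.9, -0.4, -1.5]))
```

View pics/s7.png

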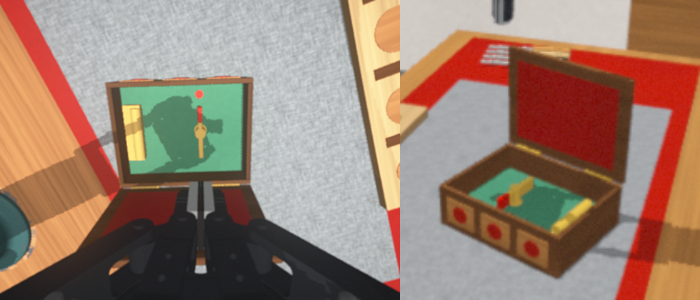

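The key is wound: the red end points straight at the dot, and the lid is still open. Next I pass over the lid to its outer side with the fingers shut.

Call:
jog_arm(deltas=[-0.03,-0.005,-0.01,0,0,0,-1,-0.07,-0.01,-0.01,0,0,-1,-1,-0.11,-0.015,-0.01,0,0,-1.5,-1,-0.15,-0.02,-0.01,0,0,-1.5,-1,-0.18,-0.025,-0.01,0,0,-1.5,-1,-0.204,-0.03,-0.01,0,0,-1.5,-1,-0.204,-0.03,0.01,0,0,-1.5,-1,-0.204,-0.03,0.01,0,0,-1.5,-1])

```text
time: 14.45
tool_pos: [0.4333, -0.1149, 0.3089]
tcp_rot: [-2.565, -1.809, 0.003]
wrist_force: [-0.5, 0.3, -0.5]
width: -0.005
grip_force: 0.0
```

```bash
cat >> h.py <<'E'
A=np.array([.526,.0405,0]);e=np.array([-.334,-.943,0]);f=np.array([.943,-.334,0]);O=A-.03*f
def cs():
    p=readout.read_state()["tool_pos"]; print("case x,y,z of TCP",((p-O)@e).round(4),((p-O)@f).round(4),p[2].round(4))
E
python3 - <<'E'
from h import *
st();cs();print(goto(O+.175*e+[0,0,.235],70.5))
ext=.0
for d in range(95,-1,-5):
    t=np.radians(d); P=np.array([.09,.075])+.15*np.array([-np.cos(t),np.sin(t)])+.01*np.array([np.sin(t),np.cos(t)])
    print(d,(P[0]+.011).round(3),P[1].round(3))
E
```

```text
14.45 [ 0.4333 -0.1149  0.3089] yaw 70.4 z [-0.003  0.002 -1.   ] F [-0.5  0.3 -0.5] w -0.005 q6 0.03
case x,y,z of TCP 0.1775 -0.0055 0.3089
(array([0.0024, 0.0058, 0.0738]), array([-0.2, -0. , -0.1]))
95 0.124 0.224
90 0.111 0.225
85 0.098 0.225
80 0.085 0.224
75 0.072 0.222
70 0.059 0.219
65 0.047 0.215
60 0.035 0.21
55 0.023 0.204
50 0.012 0.196
45 0.002 0.188
40 -0.007 0.179
35 -0.016 0.169
30 -0.024 0.159
25 -0.031 0.147
20 -0.037 0.136
15 -0.041 0.123
10 -0.045 0.111
5 -0.048 0.098
0 -0.049 0.085
```

Call:
jog_arm(deltas=[0,0.005,0.03,0,0,0,-1,0,0.005,0.06,0,0,0,-1,0,0.005,0.077,0,0,0,-1,0.01,0.005,0.077,0,0,0,-1,0.025,0.005,0.077,0,0,0,-1,0.04,0.005,0.077,0,0,0,-1,0.05,0.005,0.077,0,0,0,-1,0.06,0.005,0.077,0,0,0,-1])

```text
time: 15.25
tool_pos: [0.4606, -0.0588, 0.2357]
tcp_rot: [2.564, 1.814, 0.002]
wrist_force: [0.5, 0.8, 0.2]
width: 0.002
grip_force: 0.0
```

Call:
jog_arm(deltas=[0.01,0,0.0,0,0,0,-1,0.02,0,0.0,0,0,0,-1,0.03,0,0.001,0,0,0,-1,0.04,0,0.003,0,0,0,-1,0.05,0,0.005,0,0,0,-1,0.058,0,0.008,0,0,0,-1,0.064,0,0.01,0,0,0,-1,0.07,0,0.012,0,0,0,-1])

```text
time: 16.05
tool_pos: [0.4828, 0.0066, 0.2221]
tcp_rot: [-2.565, -1.813, 0.001]
wrist_force: [-1.2, -1.8, 1.4]
width: 0.0
grip_force: 0.8
```

```bash
python3 - <<'E'
from h import *
st();cs()
for n in("side",): c=read_camera(n)
im=c["color"]; cv2.imwrite("pics/s8.png",cv2.resize(im[80:300,200:420],(600,600)))
E
```

```text
16.05 [0.4828 0.0066 0.2221] yaw 70.5 z [-0.001  0.    -1.   ] F [-1.2 -1.8  1.4] w 0.0 q6 0.3
case x,y,z of TCP 0.0464 0.0006 0.2221
```

View pics/s8.png

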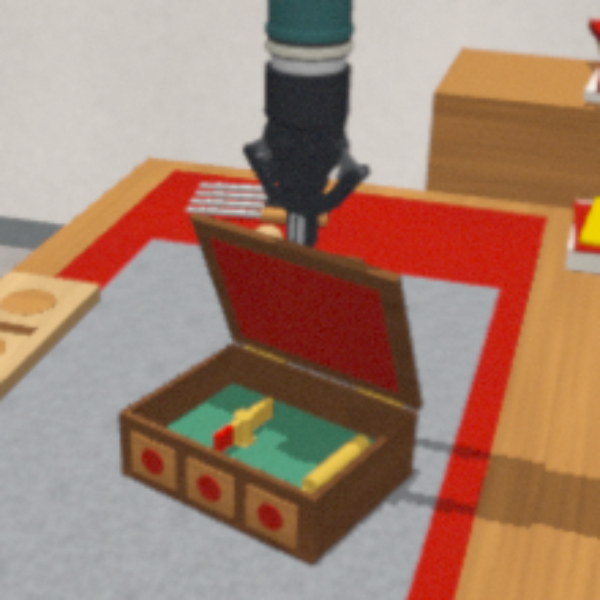

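The lid follows the fingers and is at about 65°, with the key still at the dot. I continue along the arc.

Call:
jog_arm(deltas=[0.012,0,0.005,0,0,0,-1,0.024,0,0.011,0,0,0,-1,0.035,0,0.019,0,0,0,-1,0.045,0,0.027,0,0,0,-1,0.054,0,0.036,0,0,0,-1,0.063,0,0.046,0,0,0,-1,0.071,0,0.056,0,0,0,-1,0.076,0,0.064,0,0,0,-1])

```text
time: 16.9
tool_pos: [0.5081, 0.0785, 0.1572]
tcp_rot: [-2.565, -1.813, 0.001]
wrist_force: [0.8, -0.7, 0.9]
width: 0.002
grip_force: 0.5
```

```bash
python3 - <<'E'
from h import *
read_camera("top");st();cs()
E
```

```text
16.95 [0.5073 0.0787 0.1559] yaw 70.5 z [-0.003  0.    -1.   ] F [ 0.4 -0.2 -0.5] w -0.001 q6 0.44
case x,y,z of TCP -0.0298 -0.0004 0.1559
```

Call:
jog_arm(deltas=[0.003,0,0.006,0,0,0,-1,0.006,0,0.012,0,0,0,-1,0.008,0,0.018,0,0,0,-1,0.01,0,0.024,0,0,0,-1,0.012,0,0.03,0,0,0,-1,0.014,0,0.036,0,0,0,-1,0.015,0,0.042,0,0,0,-1,0.016,0,0.045,0,0,0,-1])

```text
time: 17.75
tool_pos: [0.5132, 0.0927, 0.1126]
tcp_rot: [-2.565, -1.813, 0.001]
wrist_force: [-0.1, -1.1, 1.4]
width: -0.002
grip_force: 0.4
```

Call:
jog_arm(deltas=[0,0,0.003,0,0,0,-1,0,0,0.006,0,0,0,-1,0,0,0.009,0,0,0,-1,0,0,0.012,0,0,0,-1,0,0,0.014,0,0,0,-1,0,0,0.014,0,0,0,-1])

```text
time: 18.35
tool_pos: [0.5132, 0.0926, 0.0991]
tcp_rot: [-2.565, -1.813, 0.001]
wrist_force: [0.4, 0.2, -0.1]
width: -0.0
grip_force: 0.0
```

Call:
jog_arm(deltas=[0,0,0.002,0,0,0,-1,0,0,0.004,0,0,0,-1,0,0,0.006,0,0,0,-1,0,0,0.008,0,0,0,-1])

```text
time: 18.75
tool_pos: [0.5136, 0.0928, 0.0914]
tcp_rot: [2.565, 1.813, 0.0]
wrist_force: [0.8, 0.0, 1.2]
width: -0.004
grip_force: 0.4
```

Call:
jog_arm(deltas=[0,0,0.002,0,0,0,-1,0,0,0.004,0,0,0,-1,0,0,0.006,0,0,0,-1])

```text
time: 19.05
tool_pos: [0.5135, 0.0928, 0.0853]
tcp_rot: [-2.566, -1.813, 0.0]
wrist_force: [-0.3, 0.4, 0.3]
width: -0.001
grip_force: 0.4
```

Call:
jog_arm(deltas=[0,0,0.002,0,0,0,-1,0,0,0.004,0,0,0,-1,0,0,0.005,0,0,0,-1])

```text
time: 19.35
tool_pos: [0.5134, 0.0927, 0.0802]
tcp_rot: [-2.565, -1.813, 0.0]
wrist_force: [0.1, 0.4, 0.3]
width: -0.0
grip_force: 0.4
```

Call:
jog_arm(deltas=[0,0,0.001,0,0,0,-1,0,0,0.002,0,0,0,-1,0,0,0.003,0,0,0,-1])

```text
time: 19.65
tool_pos: [0.5135, 0.0928, 0.0782]
tcp_rot: [-2.565, -1.813, 0.0]
wrist_force: [-3.9, -0.3, 11.0]
width: -0.002
grip_force: 5.6
```

```bash
python3 - <<'E'
from h import *
st();cs()
c=read_camera("side")
f=lambda d:[(.09+.18*-np.cos(d)+.01*np.sin(d)),.075+.18*np.sin(d)+.01*np.cos(d)]
for d in(0,.05,.1,.2):
    x,z=f(d); print(d,proj(c,[O+x*e+y*f_+[0,0,z] for f_ in[np.array([.943,-.334,0])] for y in(-.115,.115)]).round(1).tolist())
im=c["color"]
# vertical colour profile through the front edge near the case corner
p=proj(c,[O+-.09*e-.05*np.array([.943,-.334,0])+[0,0,.08]])[0].round(0).astype(int); print(p)
for v in range(p[1]-14,p[1]+16): print(v,im[v,p[0]].tolist(),end=" ")
E
```

```text
19.65 [0.5135 0.0928 0.0782] yaw 70.5 z [-0. -0. -1.] F [-3.9 -0.3 11. ] w -0.002 q6 0.47
case x,y,z of TCP -0.0451 0.0008 0.0782
0 [[314.6, 259.9], [242.3, 227.4]]
0.05 [[314.9, 256.6], [242.3, 224.3]]
0.1 [[315.4, 253.2], [242.5, 221.2]]
0.2 [[316.6, 246.1], [243.2, 214.8]]
[292 252]
238 [29, 43, 143] 239 [40, 74, 145] 240 [57, 102, 152] 241 [60, 102, 148] 242 [47, 85, 127] 243 [29, 62, 97] 244 [30, 58, 90] 245 [41, 63, 95] 246 [36, 61, 94] 247 [29, 53, 91] 248 [35, 61, 99] 249 [41, 75, 114] 250 [37, 64, 103] 251 [38, 63, 96] 252 [34, 59, 91] 253 [33, 61, 94] 254 [34, 53, 86] 255 [34, 57, 87] 256 [36, 59, 90] 257 [39, 71, 111] 258 [54, 100, 147] 259 [53, 102, 149] 260 [49, 97, 144] 261 [54, 97, 143] 262 [58, 101, 147] 263 [51, 101, 146] 264 [54, 101, 146] 265 [54, 102, 146] 266 [52, 98, 143] 267 [56, 100, 146]
```

Call:
jog_arm(deltas=[0,0,0.001,0,0,0,-1,0,0,0.0015,0,0,0,-1,0,0,0.0015,0,0,0,-1])

```text
time: 20.0
tool_pos: [0.5136, 0.0928, 0.0781]
tcp_rot: [-2.565, -1.813, 0.0]
wrist_force: [-5.9, -1.5, 15.1]
width: -0.003
grip_force: 7.4
```

Call:
jog_arm(deltas=[0,0,-0.01,0,0,0,-1,0,0,-0.04,0,0,0,-1,0,0,-0.09,0,0,0,-1,0,0,-0.14,0,0,0,-1,0,0,-0.19,0,0,0,-1,0,0,-0.22,0,0,0,-1,0,0,-0.22,0,0,0,-1,0,0,-0.22,0,0,0,-1])

```text
time: 20.8
tool_pos: [0.5138, 0.0927, 0.2968]
tcp_rot: [2.565, 1.813, 0.003]
wrist_force: [-0.6, -1.2, -1.3]
width: 0.003
grip_force: 0.0
```

```bash
python3 - <<'E'
from h import *
st(); c=read_camera("side"); im=c["color"].astype(int)
fv=np.array([.943,-.334,0])
# silhouette of free edge: at -y corner and +y corner columns, find the top face/front face boundary and case-lid contrast vs mat
P=lambda d,y:O+(.09-.18*np.cos(d)+.01*np.sin(d))*e+y*fv+np.array([0,0,.075+.18*np.sin(d)+.01*np.cos(d)])
brown=((im[...,2]-im[...,0])>25).astype(np.uint8)
k,l,s,ce=cv2.connectedComponentsWithStats(brown[170:300,225:375].copy())
cnt=max(cv2.findContours((brown[150:300,225:375]),cv2.RETR_EXTERNAL,cv2.CHAIN_APPROX_NONE)[0],key=cv2.contourArea)
h=cv2.approxPolyDP(cv2.convexHull(cnt),2.5,True).reshape(-1,2)+[225,150]; print("hull",h.tolist())
Rm=lambda d:proj(c,[P(d,.115),P(d,-.115)]).round(1).tolist()
for d in(0,.06,.12,.2,.3): print(d,Rm(d))
print("hinge side top",proj(c,[O+.09*e+y*fv+[0,0,.085] for y in(.115,-.115)]).round(1).tolist(),"bottom front",proj(c,[O-.09*e+y*fv for y in(.115,-.115)]).round(1).tolist())
E
```

```text
20.8 [0.5138 0.0927 0.2968] yaw 70.5 z [ 0.002  0.    -1.   ] F [-0.6 -1.2 -1.3] w 0.003 q6 0.47
hull [[244, 227], [286, 203], [352, 228], [350, 253], [313, 286], [245, 253]]
0 [[242.3, 227.4], [314.6, 259.9]]
0.06 [[242.4, 223.7], [315.0, 255.9]]
0.12 [[242.6, 219.9], [315.6, 251.8]]
0.2 [[243.2, 214.8], [316.6, 246.1]]
0.3 [[244.3, 208.2], [318.3, 238.8]]
hinge side top [[284.8, 202.2], [353.6, 228.1]] bottom front [[243.8, 253.9], [313.1, 288.3]]
```

The silhouette corner at (244,227) matches a shut lid, the rim stopped the push, and the arm is clear. I'm handing in.

```bash
python3 -c "
from h import *
print(finish_job())"
```

```text
the job is handed in; nothing more can be done
None
```

I wound the key to its stop with its red end at the red dot, then shut the lid slowly, clear of the ink jar, mallet and print block, and handed the job in at about 21 s; no verdict came back.

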